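Tap the display mould home in the screen press

ROBOT

A 6-joint arm with a two-finger parallel gripper is mounted at the origin on the work surface. World frame = base frame: x ahead of the robot, y to its left, z up, the work surface at z = 0. Lengths are in m, angles in rad, forces in N, time in s.
With the tool pointing down it reaches from about 0.275 to 1 m from the base axis. Payload 8.4 kg.
Tool frame: the origin (TCP) lies between the finger pads; the fingertips stand 14 mm ahead of it and the grasp point (between the pads) lies 5 mm behind it; z points along the fingers, y is the direction in which the jaws open and shut (so a half turn about z gives the same grasp; the last joint's range is limited). The gripper opens to 85 mm and grips with 20 to 120 N. Pads are 22 mm wide; open, the fingers measure 114 mm over their backs; the gripper's body (76 mm by 85 mm) begins 54 mm behind the grasp point. The pads swing forward as they close: fully open they stand 13 mm farther back than shut.
Start: joints at [1.169, 0.353, 1.633, -0, 1.155, -0.002], TCP at [0.243, 0.576, 0.245] pointing down, gripper open.
Joint ranges: [-2.63, 2.63], [-0.92, 2.1], [0.06, 2.66], [-1.3, 4.44], [0, 2.69], [-3.02, 3.02]. Speed limits (rad/s): [2.22, 2.22, 2.79, 3.14, 3.14, 3.14].

INTERFACE

Orientations are given as a 3x3 rotation matrix whose columns are the frame's x, y, z axes.
In Python, from plant import env gives the robot as it stands.
- The arm moves only by the tool move_arm, never from a script. Its argument "series" is a list of rows, each a list of 4 numbers: the shift along the tool's x, y, z in cm, then the turn about the tool's z in rad. A call has exactly 5 rows; each row shifts and turns the commanded pose from where the row before left it, along the tool's axes as they then stand; what a row does not reach is not made up. A row lasts 1/12 s, in which the tool goes at most 41.7 mm and 7.16 degrees, less where a joint would pass 70% of its speed; a pose out of reach is approached as far as the arm can. A call with a gripper value outside its range is refused whole. "fingers" is the opening, from 0 (shut) to 1 (fully open), set as the call begins (left out, the last holds). The fingers move at their own pace and stop on an object; "newtons" is the grip in N (left out, the last holds). Time passes only in rows, so rows that do not move let the fingers close, or fill a call up. It gives the time, the measured TCP pose, the force and the opening at its end, in the units of the state.
- env.get_state(): the state, without advancing time (a new reading comes with each control period).
- env.get_image(name): name is "scene" or "top" or "wrist"; returns the picture (400x640x3 uint8, red, green, blue); there is no depth.
- env.calibration(name): a dict with "mtx" (3x3 intrinsics, pixels), "cam_to_world" (4x4, takes a point from camera to world coordinates). Camera axes: x right, y down, z forward; pixel columns grow to the right and rows downward; lengths in m; the calibration is good to about 2 mm. A picture is of the moment at which its call begins: read the wrist's pose just before it. calibration takes no time and is no camera call; for the wrist camera it gives the pose at the moment of the call.
- env.hand_in(): hands the job in, once; it reports no verdict.
Trained networks look in the newest picture that a camera, given by its name, has taken for a name from the list of things; names that differ only in an ending like _2 or _b are one class to them, and where a whole thing is asked for, a point or a joint stands for the part that bears it (a point fixed in the world has none). Each returns a list of dicts, best first, with "confidence" (0 to 1); they miss things now and then, are a little off and sometimes report something else, mostly with a low value. They report only what shows in the picture. A call takes as long as a camera call. They do not tell look-alikes from the thing itself.
- env.outline_of(camera, thing): "region" (400x640 bool, what is visible of it) and "bbox" ([left, top, right, bottom] in pixels, round what is visible of it).
The state is a dict: "clock": time; "joints": joint angles; "dq": joint speeds; "joint_efforts": joint torques, N m; "tcp_pos": TCP position; "orientation": TCP orientation; "force": force on the tool from outside, world axes, zero at the start; "wrist_torque": the same for the moment, N m; "width": opening from 0.0 (shut) to 1.0 (fully open).
Only numpy, scipy, OpenCV 4.12 (cv2) and the standard library are available. Lean on these libraries where they do the work, as an engineer would, in place of code of your own. Each camera call takes 0.05 s, during which the arm holds its last target.

TASK

Take the wooden tapping bar from its cradle and tap the aluminium mould, with the phone glass in it, along its bed into the screen press until it sits fully home against the hidden back stop. Use short, gentle, separate taps of about a centimetre or less on the mould's rear plate, drawing the bar clear of it after each, and keep the gripper itself off the mould. Then lay the bar back in its cradle, and leave the phone, dish and bottle alone.

Things in the scene. Friction and masses are not known exactly. Their poses are not given: they have to be found in the camera images.
- press: Grey screen press, about 210 mm deep, 194 wide, 180 high, fixed. Origin on the bench under the middle of its mouth; +x runs level into the press (the way to tap), z up. Its tunnel is closed above (roof underside 42 mm, housing top 100 mm above the bench). Inside, unseen, a solid steel back stop, reset for every phone: its face is somewhere 55 to 95 mm in from the mouth, depth not known beforehand.
- press_bed (a point): The press's dark flat bed outside the mouth; point on its top face, 80 mm out from the mouth (press x = -80 mm), 14 mm above the bench. The bed is 104 mm wide and runs from 160 mm outside the mouth to 200 mm inside. Guide strips along both edges, 84 mm apart inside, rise to 22 mm above the bench; nothing else stands on it but the mould.
- mould_plate (a point): Where the bar should tap: middle of the rear (outward) face of the upright plate at the mould's rear end, 46 mm above the bench, 32 mm above the mould's underside; x points into the press. The plate is 64 mm wide (y), 12 thick, 48 high from the underside, and stays outside the mouth. More than 20 N from the bar is forcing it; sliding faster than 0.15 m/s is shooting it.
- mould_nose (a point): The mould: aluminium slab 130 mm long (x), 80 wide, 18 thick, a phone glass in its top, loose on the bed between the guide strips (2 mm play each side), 0.35 to 0.6 kg. Site: middle of its front end face, 9 mm above its underside, 130 mm ahead of mould_plate. It slides with 1 to 5 N, has 35 to 80 mm to go, and at the stop the resistance rises steeply; over 20 N on the stop is forcing it.
- bar_mid (a point): The tapping bar: square wooden handle 18 x 18 mm with a white round nylon nose, 15 mm across; 140 mm long in all, 90 g. Site on its axis at the place to grip, near the balance point; x points along the bar to the nose, whose end is 85 mm ahead (+x); the handle reaches from 55 mm behind the point to 45 mm ahead. It starts level in the cradle, axis 43 mm above the bench.
- cradle: Fixed wooden cradle: base 150 x 80 x 10 mm with two notched rests 38 mm before and behind its middle. Origin on the bench under its middle, x along the bar's resting direction, z up. Each rest is 16 mm thick (x), 56 wide, 50 high, with an open-topped slot 32 mm wide, floor 34 mm above the bench: the bar's axis lies at 43 mm. Between the rests 60 mm are free for the fingers.
- phone: Bystander: a plain black phone lying flat, 150 x 72 x 9 mm; origin under its middle.
- screw_dish: Bystander: a white dish, 70 mm across, 30 mm high; origin under its middle.
- bottle: Bystander: a clear capped bottle, 52 mm across, 130 mm high; origin under its middle.
Not all that is in view belongs to the job. There is more than one size of the cradle; the one meant has the size given above. What is shaped like the part that bears bar_mid but purple is not meant.

How it is judged:
On the way, in this order (a step that is already met when the one before it is completed fails the run):
1. the bar is lifted out of its cradle (distance between bar_mid and cradle above 0.1 m), for 0.1 s.
2. a short first tap: the mould has moved on, lies still with the bar off it, and is still more than 22 mm short of the stop (distance of mould_plate from where it was at the start of the episode above 0.003 m and x of mould_nose in the frame of stop below -0.022 m and contact force between bar and mould below 0.2 N and linear speed of mould below 0.005 m/s), for 0.05 s.
3. further short taps: the mould lies still 4 to 22 mm short of the stop, the bar off it (x of mould_nose in the frame of stop between -0.022 and -0.004 m and contact force between bar and mould below 0.2 N and linear speed of mould below 0.005 m/s), for 0.05 s.
4. the mould is home against the stop (within 2 mm), at rest, the bar off it (x of mould_nose in the frame of stop above -0.002 m and contact force between bar and mould below 0.2 N and linear speed of mould below 0.005 m/s), for 0.1 s.
At the end, for the whole second after the job is handed in: The mould sits flat and straight in its bed with its front within 2 mm of the hidden stop, at rest; the bar lies at rest in both slots of its cradle, level, its middle within 25 mm of the cradle's middle and in line with it within 0.2 rad (either way round); the robot touches nothing (x of mould_nose in the frame of stop above -0.002 m and z of mould_plate in the frame of press below 0.049 m and angle between the x axis of mould_plate and the x axis of press, either way round below 0.05 rad and linear speed of mould below 0.005 m/s and horizontal distance between bar_mid and cradle below 0.025 m and z of bar_mid in the frame of cradle between 0.038 and 0.048 m and angle between the x axis of bar_mid and the x axis of cradle, either way round below 0.2 rad and angle between bar_mid's own x axis and vertical between 1.47 and 1.67 rad and linear speed of bar below 0.01 m/s).
It fails at once if the bar hits or presses the mould with more than 20 N (contact force between bar and mould above 20 N).
It fails at once if the mould is forced on the stop with more than 20 N (contact force between mould and stop above 20 N).
It fails at once if the mould is shot along faster than 0.15 m/s (linear speed of mould above 0.15 m/s).
It fails at once if the gripper or arm touches the mould (contact force between any of the fingers, the arm and mould above 0.5 N).
It fails at once if the phone, dish or bottle is pushed aside by more than 20 mm, or the bottle tipped (distance of any of phone, screw_dish, bottle from where it was at the start of the episode above 0.02 m or angle between bottle's own z axis and vertical above 0.3 rad).
It also fails if it takes over 72 s, if anything falls off the work surface, if the arm or the gripper's body presses on something with over 40 N, if the wrist force passes 120 N, or if a joint passes its speed limit or range.

## Working session

There is one attempt and no reset: what is moved stays moved. The work goes in short steps, Python scripts to look and compute and a tool call to move; the robot and the scene stay as the last step left them, time stands still between calls to the robot, and variables do not carry over. Pictures are saved under pics/ and viewed, and the job is handed in when it is done.

Besides the shell and the picture viewer there is one more tool, called after "Call:" in YAML: its name, and indented under it one key for each argument. move_arm: Moves the arm, as the interface text tells. Its arguments: {"type":"object","properties":{"series":{"type":"array","items":{"type":"array","items":{"type":"number"}}},"fingers":{"type":"number"},"newtons":{"type":"number"}},"required":["series"]}

```bash
mkdir -p pics; ls; python3 - <<'E'
from plant import env
import cv2
for n in ["scene","top"]:
    im=env.get_image(n); cv2.imwrite(f"pics/{n}0.png",im[:,:,::-1])
    c=env.calibration(n); print(n,c)
im=env.get_image("wrist"); cv2.imwrite(f"pics/wrist0.png",im[:,:,::-1])
s=env.get_state(); print(s)
E
```

```text
pics
scene {'mtx': array([[482.91100453,   0.        , 312.37460375],
       [  0.        , 482.91100453, 198.01443944],
       [  0.        ,   0.        ,   1.        ]]), 'cam_to_world': array([[-0.3800813 ,  0.64037028, -0.66743098,  1.21295091],
       [ 0.92488637,  0.27178848, -0.26592524,  0.43858885],
       [ 0.01110943, -0.71837102, -0.69557146,  0.79536092],
       [ 0.        ,  0.        ,  0.        ,  1.        ]])}
top {'mtx': array([[510.74378044,   0.        , 316.05795227],
       [  0.        , 510.74378044, 212.82013404],
       [  0.        ,   0.        ,   1.        ]]), 'cam_to_world': array([[-0.0238855 , -0.99660866,  0.07874429,  0.42346356],
       [-0.99968899,  0.02437553,  0.00526766,  0.18880081],
       [-0.00716923, -0.07859398, -0.99688093,  1.21153111],
       [ 0.        ,  0.        ,  0.        ,  1.        ]])}
{'clock': 0.15, 'joints': array([ 1.16858766e+00,  3.53499197e-01,  1.63391169e+00, -3.25931309e-06,
        1.15518885e+00, -2.40675450e-03]), 'dq': array([ 0.00124222, -0.00238578, -0.00140361,  0.00033471, -0.00319861,
        0.00143588]), 'joint_efforts': array([ 6.93250349e-04, -6.05633998e+01, -3.42339277e+01,  1.03879133e-04,
        6.23744214e-03,  4.15989035e-06]), 'tcp_pos': array([0.24315344, 0.57541834, 0.24474989]), 'orientation': array([[-9.21138628e-01,  3.89234473e-01, -3.91482889e-04],
       [ 3.89234669e-01,  9.21138161e-01, -9.27889373e-04],
       [-5.56702225e-07, -1.00709346e-03, -9.99999493e-01]]), 'force': array([-0.09110373, -0.64073731,  0.14026043]), 'wrist_torque': array([-0.01742501,  0.03055871, -0.04756818]), 'width': 1.0025087553526015}
```

View pics/scene0.png

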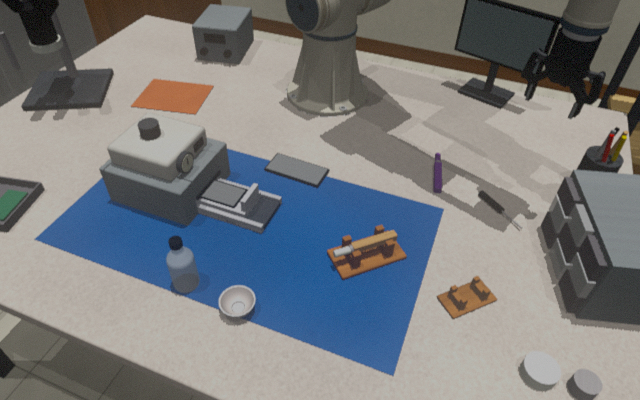

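View pics/top0.png

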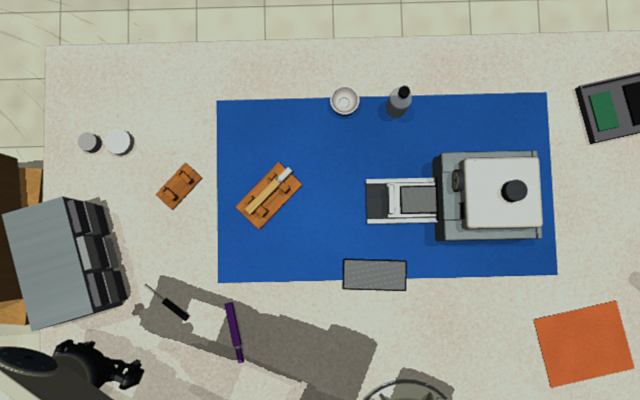

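View pics/wrist0.png

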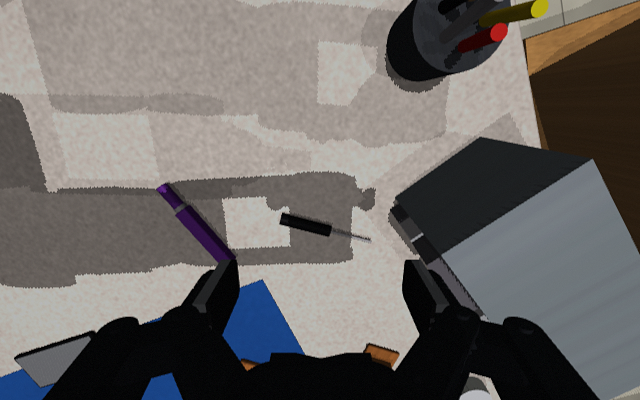

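Scene view: the bar is in the larger cradle (~367,250) and the mould is at (240,203) in front of the press. The top view has the cradle at (269,195), the rear plate at ~(388,200) and the press mouth at ~(437,197). Next I'll measure these.

```bash
cat > h.py <<'E'
from plant import env
import numpy as np, cv2
def pix2z(n,uv,z,c=None):
    c=c or env.calibration(n); K=c["mtx"];T=c["cam_to_world"]
    uv=np.atleast_2d(np.array(uv,float))
    d=np.c_[(uv-[K[0,2],K[1,2]])/[K[0,0],K[1,1]],np.ones(len(uv))]@T[:3,:3].T
    o=T[:3,3]; s=(z-o[2])/d[:,2]
    return o+d*s[:,None]
def proj(n,P,c=None):
    c=c or env.calibration(n); K=c["mtx"];T=c["cam_to_world"]
    P=np.atleast_2d(P); q=(P-T[:3,3])@T[:3,:3]
    return np.c_[K[0,0]*q[:,0]/q[:,2]+K[0,2],K[1,1]*q[:,1]/q[:,2]+K[1,2]]
E
python3 - <<'E'
from h import *
im=env.get_image("top")
np.save("top.npy",im)
sc=env.get_image("scene")
cr=im[140:260,350:560]; cv2.imwrite("pics/t_press.png",cv2.resize(cr[:,:,::-1],None,fx=3.8,fy=3.8,interpolation=cv2.INTER_CUBIC))
cr=im[150:240,225:315]; cv2.imwrite("pics/t_cr.png",cv2.resize(cr[:,:,::-1],None,fx=6,fy=6,interpolation=cv2.INTER_CUBIC))
cr=sc[110:270,90:290]; cv2.imwrite("pics/s_press.png",cv2.resize(cr[:,:,::-1],None,fx=3.7,fy=3.7,interpolation=cv2.INTER_CUBIC))
for n in ["top","scene"]:
  for t in ["press","mould_plate","bar_mid","cradle"]:
    for r in env.outline_of(n,t)[:3]:
        m=r["region"].astype(np.uint8)
        pts=cv2.findNonZero(m); print(n,t,round(r["confidence"],2),r["bbox"],m.sum(),cv2.minAreaRect(pts))
E
```

```text
top press 0.74 [364.4, 149.8, 542.9, 241.3] 10881 ((453.5, 195.0), (90.0, 177.0), 90.0)
top mould_plate 0.61 [386.1, 180.2, 436.7, 218.8] 1771 ((410.8701171875, 199.97193908691406), (35.465415954589844, 50.68330764770508), 88.15238952636719)
top bar_mid 0.88 [248.0, 166.9, 287.6, 214.5] 467 ((268.5, 189.5), (8.485280990600586, 60.81117630004883), 45.0)
top bar_mid 0.68 [225.9, 302.7, 245.4, 363.6] 459 ((234.4038543701172, 332.0192565917969), (59.81541442871094, 9.021340370178223), 78.69007110595703)
top bar_mid 0.56 [387.1, 86.2, 414.5, 118.1] 633 ((398.9000549316406, 100.69999694824219), (22.807889938354492, 33.541019439697266), 26.56505012512207)
top cradle 0.9 [154.6, 165.8, 203.7, 207.1] 1049 ((179.03919982910156, 185.13656616210938), (23.92987632751465, 45.08174133300781), 43.02506637573242)
top cradle 0.79 [240.1, 163.7, 299.3, 228.2] 1562 ((268.76922607421875, 195.15383911132812), (33.63261795043945, 62.7528076171875), 43.7811279296875)
top cradle 0.6 [385.8, 85.7, 414.6, 117.2] 597 ((399.00006103515625, 101.00001525878906), (22.360679626464844, 32.199378967285156), 26.5650501
[... 473 characters left out ...]
)
scene bar_mid 0.72 [334.8, 231.5, 394.9, 253.0] 612 ((364.5550537109375, 244.68353271484375), (11.206568717956543, 65.80267333984375), 73.3007583618164)
scene bar_mid 0.59 [326.8, 225.6, 407.5, 279.0] 1715 ((365.2402648925781, 250.85337829589844), (40.711917877197266, 73.69046783447266), 70.94229125976562)
scene bar_mid 0.56 [438.8, 152.4, 441.7, 194.0] 274 ((437.5, 173.5), (39.0, 7.0), 90.0)
scene cradle 0.92 [437.9, 277.9, 497.2, 319.9] 1444 ((466.1979064941406, 297.3052062988281), (31.260129928588867, 54.107139587402344), 66.50143432617188)
scene cradle 0.9 [324.5, 225.2, 407.2, 280.1] 1740 ((365.275390625, 250.96234130859375), (40.888824462890625, 72.43682098388672), 70.90650939941406)
```

View pics/t_press.png

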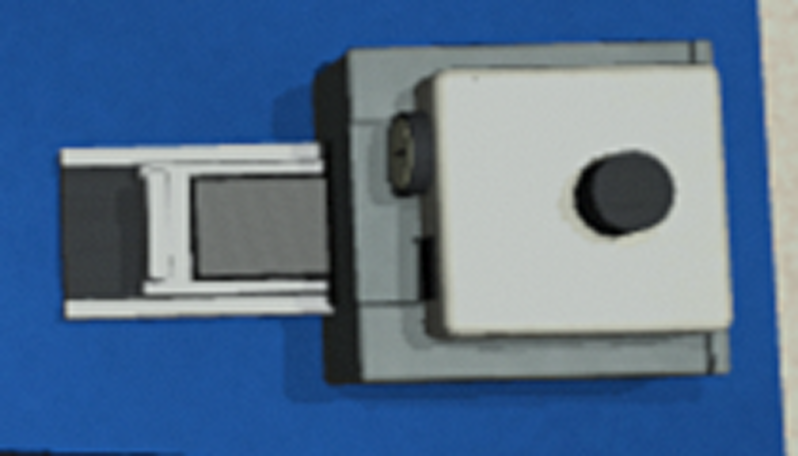

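View pics/t_cr.png

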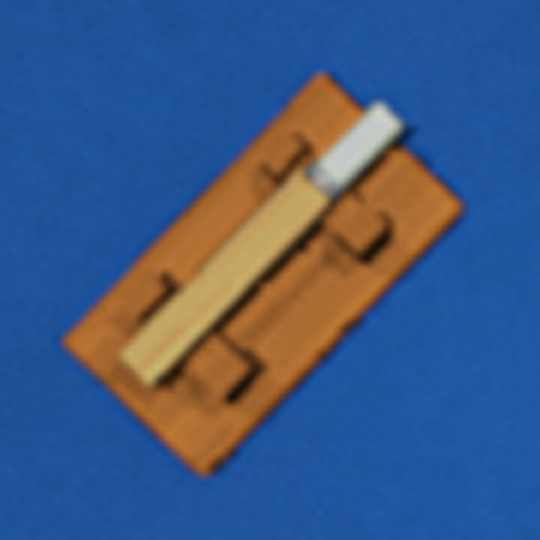

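View pics/s_press.png

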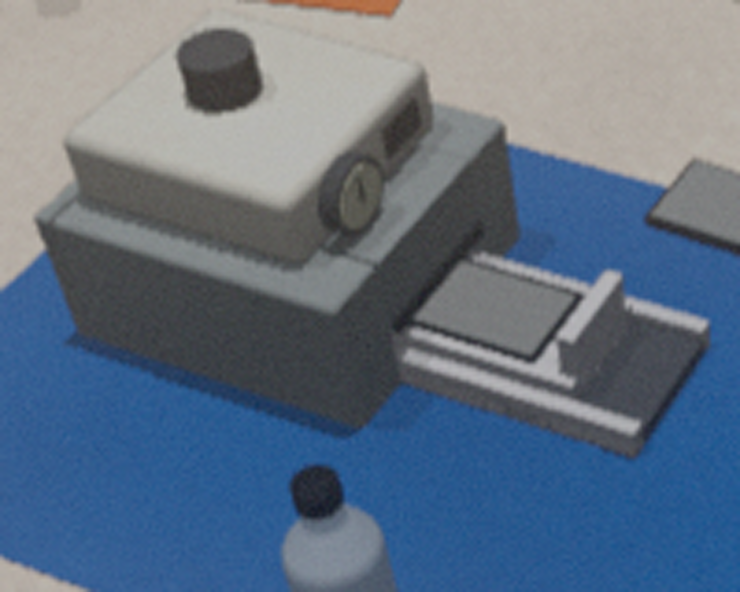

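```bash
python3 - <<'E'
from h import *
np.set_printoptions(precision=4,suppress=True)
P=lambda l,z:pix2z("top",np.array(l)/3.8+[350,140]-0.37,z)
C=lambda l,z:pix2z("top",np.array(l)/6+[225,150]-0.42,z)
print("bed rear corners",P([(60,148),(65,318)],.022))
print("strip mouths",P([(322,144),(330,312)],.022))
print("housing front top",P([(350,50),(362,383)],.1))
print("housing back top",P([(710,42),(728,373)],.1))
print("plate top rear edge",P([(147,167),(153,282)],.062))
c=C([(322,72),(465,207),(207,474),(64,341)],.01);print("cradle",c,c.mean(0))
print([np.linalg.norm(c[i]-c[(i+1)%4]) for i in range(4)])
d=c[0]-c[3]+c[1]-c[2];print("dir",np.degrees(np.arctan2(d[1],d[0])))
b=C([(120,353),(152,386),(305,168),(333,190)],.052);print("bar",b)
a=(b[0]+b[1])/2;e=(b[2]+b[3])/2;print(a,e,np.linalg.norm(e-a),np.degrees(np.arctan2(*(e-a)[[1,0]])), "mid",a+(e-a)*.55)
print("nose",C([(375,100),(408,128)],.05))
E
```

```text
bed rear corners [[0.5952 0.0773 0.022 ]
 [0.49   0.0776 0.022 ]]
strip mouths [[ 0.5936 -0.0843  0.022 ]
 [ 0.4897 -0.0848  0.022 ]]
housing front top [[ 0.6369 -0.0849  0.1   ]
 [ 0.4444 -0.0834  0.1   ]]
housing back top [[ 0.6363 -0.2928  0.1   ]
 [ 0.445  -0.292   0.1   ]]
plate top rear edge [[0.5767 0.0296 0.062 ]
 [0.5079 0.0285 0.062 ]]
cradle [[0.6429 0.2822 0.01  ]
 [0.5875 0.2266 0.01  ]
 [0.4844 0.3302 0.01  ]
 [0.5382 0.3858 0.01  ]] [0.5633 0.3062 0.01  ]
[np.float64(0.07841651691167656), np.float64(0.14615283330052248), np.float64(0.07738242110469569), np.float64(0.14727717047894426)]
dir -44.93496835158871
bar [[0.5291 0.3577 0.052 ]
 [0.5162 0.3457 0.052 ]
 [0.5983 0.2861 0.052 ]
 [0.5896 0.2756 0.052 ]]
[0.5227 0.3517 0.052 ] [0.5939 0.2808 0.052 ] 0.10050005401326746 -44.84963318537456 mid [0.5619 0.3127 0.052 ]
nose [[0.6242 0.259  0.05  ]
 [0.6131 0.2465 0.05  ]]
```

```bash
cat >> h.py <<'E'
def plan(tx,ty,tz,yawy=None,vmax=3.6,wmax=0.11):
    """rows to target; yawy = world angle (deg) of tool y axis"""
    s=env.get_state(); R=s["orientation"]; p=s["tcp_pos"]
    th=np.arctan2(R[1,1],R[0,1]); D=np.array([tx,ty,tz])-p
    dth=0 if yawy is None else -(np.radians(yawy)-th)   # turn about tool z(down)
    dth=(dth+np.pi/2)%np.pi-np.pi/2
    n=int(np.ceil(max(np.linalg.norm(D)*100/vmax,abs(dth)/wmax,1)))
    rows=[];q=np.zeros(3)
    for i in range(n):
        y=np.array([np.cos(th),np.sin(th),0]);z=np.array([0,0,-1.]);x=np.cross(y,z)
        d=D/n*100
        rows.append([round(float(d@x),2),round(float(d@y),2),round(float(d@z),2),round(dth/n,4)]); th-=dth/n
    print("n",n);[print(rows[i:i+5]) for i in range(0,n,5)]
def st():
    s=env.get_state();R=s["orientation"]
    print("t",round(s["clock"],2),"p",s["tcp_pos"].round(4),"yawy",np.degrees(np.arctan2(R[1,1],R[0,1])).round(2),"zx",R[:,2].round(3),"F",s["force"].round(2),"w",round(s["width"],3))
E
python3 - <<'E'
from h import *
plan(.562,.3127,.16,45.1)
E
```

```text
n 12
[[-3.3, -0.99, 0.71, np.float64(0.032)], [-3.33, -0.88, 0.71, np.float64(0.032)], [-3.36, -0.77, 0.71, np.float64(0.032)], [-3.38, -0.66, 0.71, np.float64(0.032)], [-3.4, -0.56, 0.71, np.float64(0.032)]]
[[-3.41, -0.45, 0.71, np.float64(0.032)], [-3.43, -0.34, 0.71, np.float64(0.032)], [-3.44, -0.23, 0.71, np.float64(0.032)], [-3.44, -0.12, 0.71, np.float64(0.032)], [-3.44, -0.01, 0.71, np.float64(0.032)]]
[[-3.44, 0.1, 0.71, np.float64(0.032)], [-3.44, 0.21, 0.71, np.float64(0.032)]]
```

Call:
move_arm:
  series:
    - [-3.3,-1.0,0.7,0.032]
    - [-3.33,-0.9,0.7,0.032]
    - [-3.36,-0.8,0.7,0.032]
    - [-3.38,-0.7,0.7,0.032]
    - [-3.4,-0.6,0.7,0.032]
  fingers: 1.0

```text
clock: 1.07
tcp_pos: [0.3765, 0.4638, 0.2101]
orientation: [[-0.847, 0.532, 0.0], [0.532, 0.847, 0.0], [-0.0, 0.0, -1.0]]
force: [0.3, 0.1, -0.2]
width: 1.001
```

Call:
move_arm:
  series:
    - [-3.41,-0.45,0.7,0.032]
    - [-3.43,-0.34,0.7,0.032]
    - [-3.44,-0.23,0.7,0.032]
    - [-3.44,-0.12,0.7,0.032]
    - [-3.44,0,0.7,0.032]

```text
clock: 1.48
tcp_pos: [0.5094, 0.354, 0.1751]
orientation: [[-0.751, 0.66, 0.0], [0.66, 0.751, 0.0], [-0.0, 0.0, -1.0]]
force: [-0.6, 0.3, 0.5]
width: 1.0
```

Call:
move_arm:
  series:
    - [-3.44,0.1,0.7,0.032]
    - [-3.44,0.2,0.7,0.032]
    - [0,0,0,0]
    - [0,0,0,0]
    - [0,0,0,0]

```text
clock: 1.9
tcp_pos: [0.561, 0.3113, 0.1612]
orientation: [[-0.708, 0.706, -0.001], [0.706, 0.708, 0.0], [0.0, -0.0, -1.0]]
force: [-0.7, -0.3, -0.3]
width: 1.0
```

```bash
python3 - <<'E'
from h import *
st()
c=env.calibration("wrist")
im=env.get_image("wrist"); cv2.imwrite("pics/w1.png",im[:,:,::-1])
print(proj("wrist",[[.562,.3127,.052],[.5633,.3062,.01],[.562+.06,.3127-.06,.043]],c))
plan(.562,.3127,.038,45.1)
E
```

```text
t 1.9 p [0.561  0.3113 0.1612] yawy 45.07 zx [-0.001  0.    -1.   ] F [-0.74 -0.29 -0.26] w 1.0
[[322.55673681 204.75102746]
 [318.67453715 196.33715694]
 [322.27670839 281.97502499]]
n 4
[[-0.01, 0.04, 3.09, np.float64(0.0001)], [-0.01, 0.04, 3.09, np.float64(0.0001)], [-0.01, 0.04, 3.09, np.float64(0.0001)], [-0.01, 0.04, 3.09, np.float64(0.0001)]]
```

View pics/w1.png

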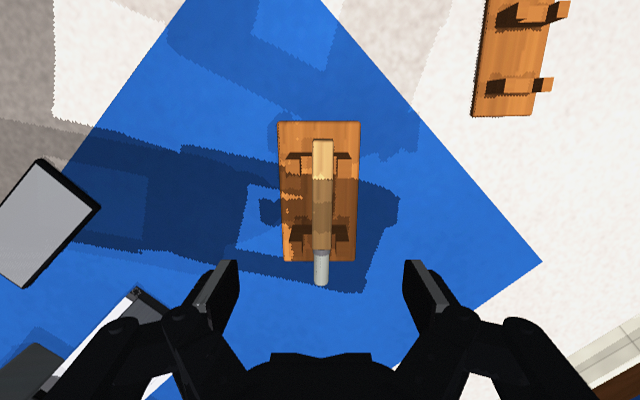

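```bash
python3 - <<'E'
from h import *
np.set_printoptions(precision=4,suppress=True)
c=pix2z("wrist",[(277.5,121),(360,121),(361,261),(284,261)],.01); print(c,c.mean(0))
d=c[2]+c[3]-c[0]-c[1];print(np.degrees(np.arctan2(d[1],d[0])),[np.linalg.norm(c[i]-c[(i+1)%4]) for i in range(4)])
b=pix2z("wrist",[(313,139),(333,139),(313.5,250),(329.5,250)],.052);print(b)
a=(b[0]+b[1])/2;e=(b[2]+b[3])/2;print(np.linalg.norm(e-a),"mid",a+(e-a)*.55)
print("nose",pix2z("wrist",[(321.3,286)],.043))
E
```

```text
[[0.4835 0.3317 0.01  ]
 [0.5381 0.3865 0.01  ]
 [0.6489 0.2868 0.01  ]
 [0.5889 0.2266 0.01  ]] [0.5649 0.3079 0.01  ]
-43.4439351957544 [np.float64(0.07732183408216037), np.float64(0.14902932576237005), np.float64(0.08500671405508858), np.float64(0.14884922771600165)]
[[0.5162 0.3475 0.052 ]
 [0.5276 0.359  0.052 ]
 [0.5873 0.276  0.052 ]
 [0.5978 0.2865 0.052 ]]
0.10089987017328782 mid [0.5608 0.3137 0.052 ]
nose [[0.6245 0.2492 0.043 ]]
```

Call:
move_arm:
  series:
    - [0,0,3,0]
    - [0,0,3,0]
    - [0,0,2.5,0]
    - [0,0,0,0]
    - [0,0,0,0]

```text
clock: 2.37
tcp_pos: [0.5598, 0.3119, 0.0758]
orientation: [[-0.709, 0.705, -0.002], [0.705, 0.709, -0.001], [0.001, -0.002, -1.0]]
force: [-0.4, -0.2, -0.1]
width: 1.001
```

Call:
move_arm:
  series:
    - [-0.2,0.1,1.8,0]
    - [0,0,1.7,0]
    - [0,0,0.1,0]
    - [0,0,0,0]
    - [0,0,0,0]

```text
clock: 2.78
tcp_pos: [0.5642, 0.3114, 0.0423]
orientation: [[-0.709, 0.706, 0.002], [0.706, 0.709, 0.001], [-0.001, 0.002, -1.0]]
force: [0.1, 0.6, -0.4]
width: 1.002
```

Call:
move_arm:
  series:
    - [0,0,0,0]
    - [0,0,0,0]
    - [0,0,0,0]
    - [0,0,0,0]
    - [0,0,0,0]
  fingers: 0.0
  newtons: 40

```text
clock: 3.2
tcp_pos: [0.5635, 0.3106, 0.0406]
orientation: [[-0.708, 0.706, 0.0], [0.706, 0.708, 0.0], [-0.0, 0.0, -1.0]]
force: [0.1, 0.6, -0.2]
width: 0.302
```

Call:
move_arm:
  series:
    - [0,0,0,0]
    - [0,0,0,0]
    - [0,0,0,0]
    - [0,0,0,0]
    - [0,0,0,0]

```text
clock: 3.62
tcp_pos: [0.5636, 0.3106, 0.0406]
orientation: [[-0.708, 0.706, 0.0], [0.706, 0.708, 0.0], [-0.0, 0.0, -1.0]]
force: [-0.9, 0.2, 4.4]
width: 0.205
```

```bash
python3 - <<'E'
from h import *
st()
im=env.get_image("wrist"); cv2.imwrite("pics/w2.png",im[:,:,::-1])
E
```

```text
t 3.62 p [0.5636 0.3106 0.0406] yawy 45.09 zx [ 0.  0. -1.] F [-0.92  0.24  4.38] w 0.205
```

View pics/w2.png

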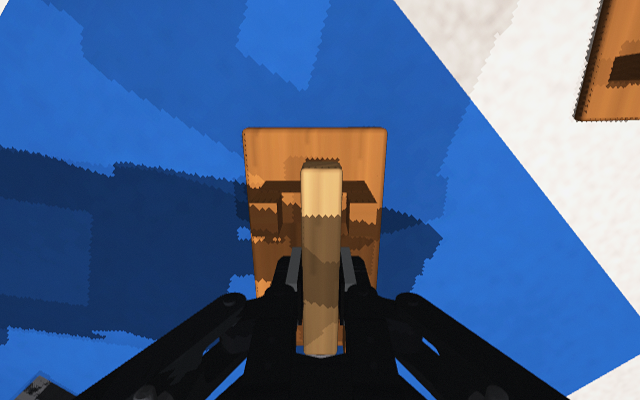

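Call:
move_arm:
  series:
    - [0,0,-1.5,0]
    - [0,0,-3,0]
    - [0,0,-3.5,0]
    - [0,0,-2.5,0]
    - [0,0,0,0]

```text
clock: 4.08
tcp_pos: [0.566, 0.312, 0.1506]
orientation: [[-0.708, 0.706, 0.007], [0.706, 0.708, 0.004], [-0.002, 0.007, -1.0]]
force: [1.0, 0.5, -0.9]
width: 0.207
```

```bash
python3 - <<'E'
from h import *
st()
plan(.5415,.15,.12,-0.3)
E
```

```text
t 4.08 p [0.566  0.312  0.1506] yawy 45.09 zx [ 0.007  0.004 -1.   ] F [ 0.96  0.48 -0.9 ] w 0.207
n 8
[[-1.21, -1.65, 0.38, np.float64(0.099)], [-1.37, -1.52, 0.38, np.float64(0.099)], [-1.51, -1.38, 0.38, np.float64(0.099)], [-1.64, -1.22, 0.38, np.float64(0.099)], [-1.76, -1.05, 0.38, np.float64(0.099)]]
[[-1.85, -0.88, 0.38, np.float64(0.099)], [-1.93, -0.69, 0.38, np.float64(0.099)], [-1.99, -0.49, 0.38, np.float64(0.099)]]
```

Call:
move_arm:
  series:
    - [-1.2,-1.65,0.4,0.099]
    - [-1.4,-1.5,0.4,0.099]
    - [-1.5,-1.4,0.4,0.099]
    - [-1.65,-1.2,0.4,0.099]
    - [-1.75,-1.05,0.4,0.099]

```text
clock: 4.5
tcp_pos: [0.5475, 0.2083, 0.1241]
orientation: [[-0.283, 0.959, -0.001], [0.959, 0.283, -0.001], [-0.0, -0.001, -1.0]]
force: [0.6, -0.0, -0.0]
width: 0.203
```

Call:
move_arm:
  series:
    - [-1.85,-0.9,0.4,0.099]
    - [-1.9,-0.7,0.4,0.099]
    - [-2.0,-0.5,0.4,0.099]
    - [0,0,0,0]
    - [0,0,0,0]

```text
clock: 4.92
tcp_pos: [0.538, 0.1478, 0.1124]
orientation: [[0.006, 1.0, -0.002], [1.0, -0.006, -0.0], [-0.0, -0.002, -1.0]]
force: [0.7, -0.2, -1.4]
width: 0.202
```

Call:
move_arm:
  series:
    - [0,0,0,0]
    - [0,0,0,0]
    - [0,0,0,0]
    - [0,0,0,0]
    - [0,0,0,0]

```text
clock: 5.33
tcp_pos: [0.5388, 0.1492, 0.1133]
orientation: [[0.004, 1.0, 0.0], [1.0, -0.004, 0.0], [0.0, 0.0, -1.0]]
force: [-0.2, 1.1, -0.1]
width: 0.204
```

```bash
python3 - <<'E'
from h import *
st()
for n in ["top","wrist","scene"]:
    im=env.get_image(n)
    if n=="top": im=cv2.resize(im[120:270,300:500],None,fx=4,fy=4,interpolation=cv2.INTER_CUBIC)
    cv2.imwrite(f"pics/{n}3.png",im[:,:,::-1])
plan(.5415,.14,.044,-0.3)
E
```

```text
t 5.33 p [0.5388 0.1492 0.1133] yawy -0.23 zx [ 0.  0. -1.] F [-0.2   1.11 -0.14] w 0.204
n 2
[[-0.45, 0.14, 3.47, np.float64(0.0004)], [-0.45, 0.14, 3.47, np.float64(0.0004)]]
```

View pics/top3.png

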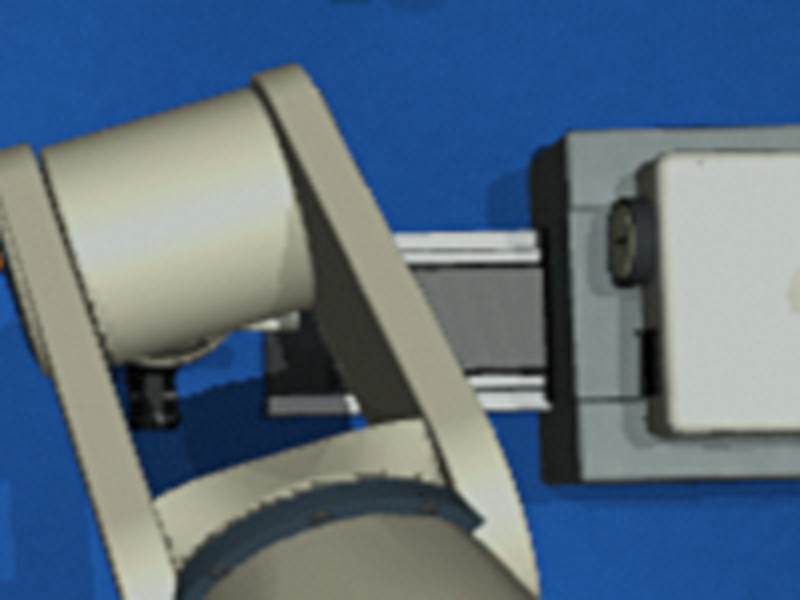

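View pics/wrist3.png

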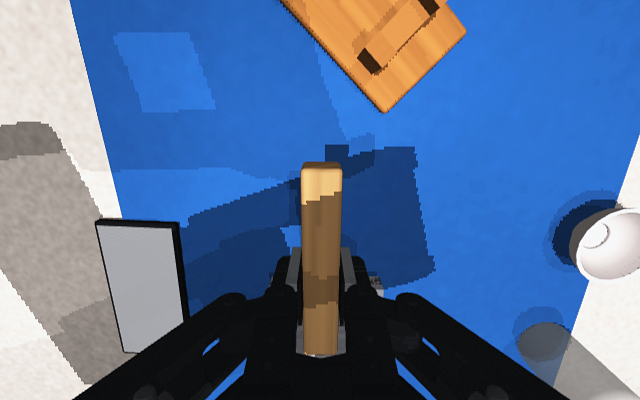

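View pics/scene3.png

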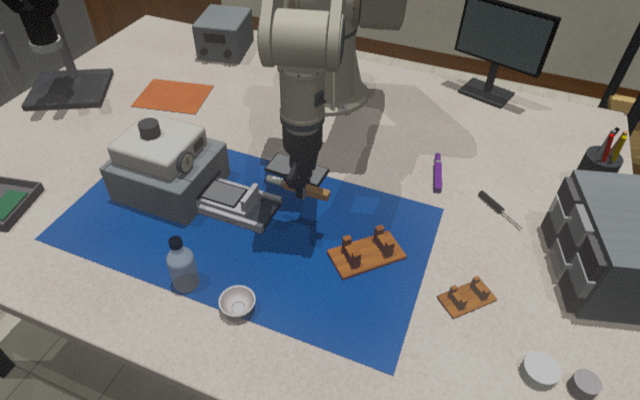

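Call:
move_arm:
  series:
    - [-0.3,0.1,2,0]
    - [-0.3,0.1,2.5,0]
    - [-0.3,0,1.9,0]
    - [0,0,0.5,0]
    - [0,0,0,0]

```text
clock: 5.9
tcp_pos: [0.5396, 0.1394, 0.043]
orientation: [[0.005, 1.0, -0.003], [1.0, -0.005, -0.001], [-0.001, -0.003, -1.0]]
force: [0.7, -0.6, -0.3]
width: 0.205
```

Call:
move_arm:
  series:
    - [0,0,0,0]
    - [0,0,0,0]
    - [0,0,0,0]
    - [0,0,0,0]
    - [0,0,0,0]

```text
clock: 6.32
tcp_pos: [0.5412, 0.1399, 0.045]
orientation: [[0.005, 1.0, 0.001], [1.0, -0.005, 0.0], [0.0, 0.001, -1.0]]
force: [-0.9, 0.6, -0.8]
width: 0.202
```

```bash
cat >> h.py <<'E'
def sc(name,box=(170,150,340,260),f=4.5):
    im=env.get_image("scene"); l,t,r,b=box
    np.save("pics/"+name+".npy",im)
    cv2.imwrite(f"pics/{name}.png",cv2.resize(im[t:b,l:r,::-1],None,fx=f,fy=f,interpolation=cv2.INTER_CUBIC))
E
python3 - <<'E'
from h import *
st(); sc("a1")
E
```

```text
t 6.32 p [0.5412 0.1399 0.045 ] yawy -0.28 zx [ 0.001  0.    -1.   ] F [-0.91  0.6  -0.83] w 0.202
```

View pics/a1.png

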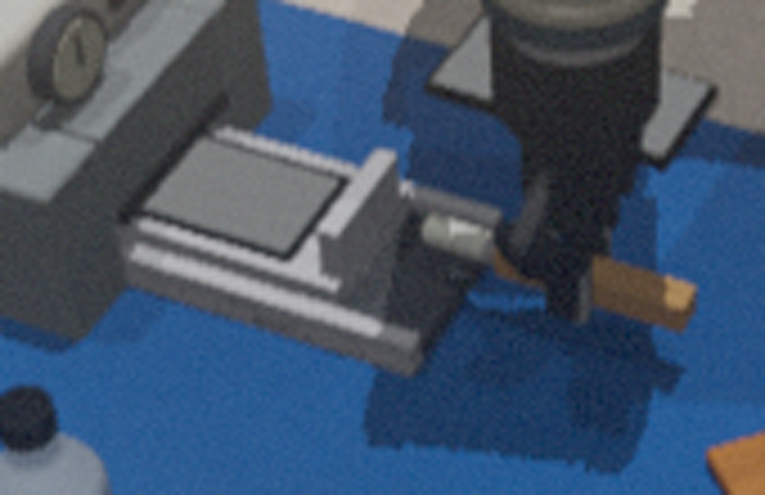

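Call:
move_arm:
  series:
    - [-0.5,0,0,0]
    - [-0.5,0,0,0]
    - [-0.5,0,0,0]
    - [-0.2,0,0,0]
    - [-0.1,0,0,0]

```text
clock: 6.78
tcp_pos: [0.5406, 0.121, 0.0442]
orientation: [[0.006, 1.0, -0.0], [1.0, -0.006, -0.0], [-0.0, -0.0, -1.0]]
force: [-0.5, 0.4, -0.9]
width: 0.2
```

Call:
move_arm:
  series:
    - [-0.15,0,0,0]
    - [-0.15,0,0,0]
    - [-0.15,0,0,0]
    - [-0.15,0,0,0]
    - [-0.15,0,0,0]

```text
clock: 7.2
tcp_pos: [0.5406, 0.1142, 0.0442]
orientation: [[0.005, 1.0, -0.0], [1.0, -0.005, -0.0], [-0.0, -0.0, -1.0]]
force: [-0.3, -0.7, -0.5]
width: 0.204
```

```bash
python3 - <<'E'
from h import *
st(); sc("a2")
E
```

```text
t 7.2 p [0.5406 0.1142 0.0442] yawy -0.28 zx [-0. -0. -1.] F [-0.28 -0.74 -0.49] w 0.204
```

View pics/a2.png

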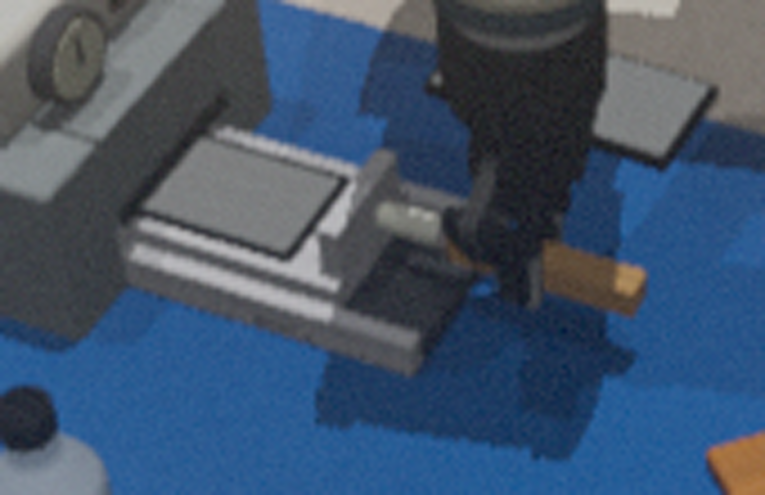

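Call:
move_arm:
  series:
    - [-0.13,0,0,0]
    - [-0.13,0,0,0]
    - [-0.13,0,0,0]
    - [-0.13,0,0,0]
    - [-0.13,0,0,0]

```text
clock: 7.67
tcp_pos: [0.5407, 0.1079, 0.0443]
orientation: [[0.005, 1.0, 0.0], [1.0, -0.005, 0.0], [0.0, 0.0, -1.0]]
force: [-0.2, 3.2, -1.4]
width: 0.205
```

```bash
python3 - <<'E'
from h import *
st(); sc("a3")
E
```

```text
t 7.67 p [0.5407 0.1079 0.0443] yawy -0.3 zx [ 0.  0. -1.] F [-0.21  3.15 -1.44] w 0.205
```

View pics/a3.png

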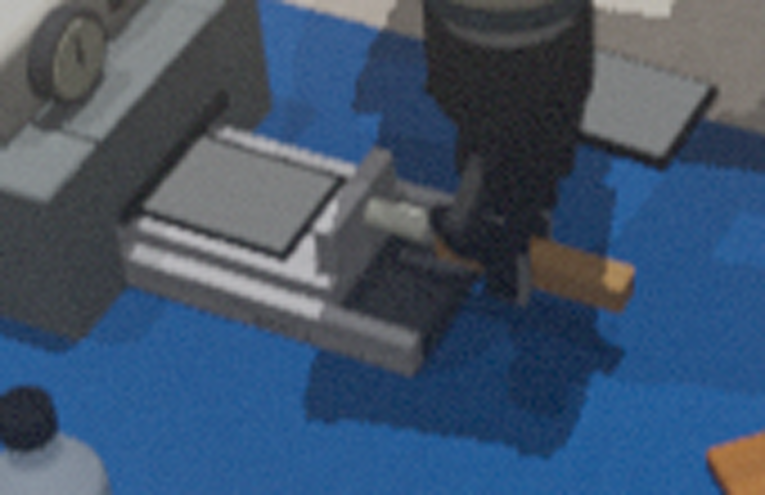

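Call:
move_arm:
  series:
    - [-0.1,0,0,0]
    - [-0.1,0,0,0]
    - [-0.1,0,0,0]
    - [-0.1,0,0,0]
    - [0,0,0,0]

```text
clock: 8.13
tcp_pos: [0.5406, 0.1035, 0.0443]
orientation: [[0.005, 1.0, 0.0], [1.0, -0.005, -0.0], [-0.0, 0.0, -1.0]]
force: [-0.4, 2.2, 0.3]
width: 0.205
```

Call:
move_arm:
  series:
    - [0.2,0,0,0]
    - [0.4,0,0,0]
    - [0.4,0,0,0]
    - [0,0,0,0]
    - [0,0,0,0]

```text
clock: 8.55
tcp_pos: [0.5405, 0.114, 0.0443]
orientation: [[0.004, 1.0, -0.0], [1.0, -0.004, -0.0], [-0.0, -0.0, -1.0]]
force: [0.0, 0.3, -1.2]
width: 0.202
```

```bash
cat > trk.py <<'E'
from h import *
import sys
# measure shift of plate along y from images using edges: template of plate top-left region
def shift(a,b):
    A=np.load(f"pics/{a}.npy");B=np.load(f"pics/{b}.npy")
    A=cv2.cvtColor(A,cv2.COLOR_RGB2GRAY);B=cv2.cvtColor(B,cv2.COLOR_RGB2GRAY)
    # template: front edge of phone glass/plate base region
    l,t,w,h=232,186,22,28
    T=A[t:t+h,l:l+w]
    S=B[t-12:t+h+12,l-40:l+w+8]
    r=cv2.matchTemplate(cv2.resize(S,None,fx=4,fy=4,interpolation=cv2.INTER_CUBIC),cv2.resize(T,None,fx=4,fy=4,interpolation=cv2.INTER_CUBIC),cv2.TM_CCOEFF_NORMED)
    _,m,_,p=cv2.minMaxLoc(r)
    return p[0]/4-40,p[1]/4-12,m
if __name__=="__main__": print(shift(sys.argv[1],sys.argv[2]))
E
python3 - <<'E'
from h import *
st(); sc("a4")
from trk import shift
print(shift("a1","a3"),shift("a1","a4"))
print(proj("scene",[[.5415,.029,.05],[.5415,.019,.05]]))
E
```

```text
t 8.55 p [0.5405 0.114  0.0443] yawy -0.24 zx [-0. -0. -1.] F [ 0.    0.28 -1.15] w 0.202
(-1.0, -0.25, 0.8668903112411499) (-2.75, -0.75, 0.9684348702430725)
[[253.15214893 195.38640383]
 [249.15569396 194.17555773]]
```

View pics/a4.png

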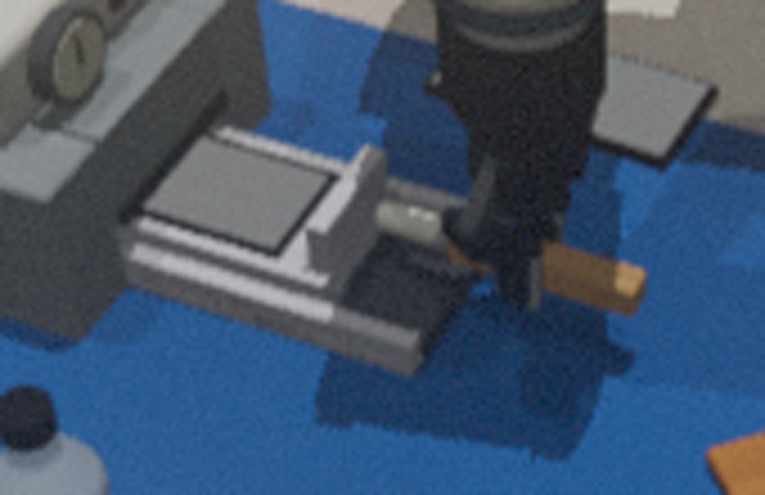

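Call:
move_arm:
  series:
    - [-0.4,0,0,0]
    - [-0.3,0,0,0]
    - [-0.2,0,0,0]
    - [-0.1,0,0,0]
    - [-0.1,0,0,0]

```text
clock: 9.02
tcp_pos: [0.5406, 0.1027, 0.0443]
orientation: [[0.006, 1.0, 0.0], [1.0, -0.006, 0.0], [0.0, 0.0, -1.0]]
force: [0.4, 2.4, -1.3]
width: 0.205
```

Call:
move_arm:
  series:
    - [-0.15,0,0,0]
    - [-0.15,0,0,0]
    - [-0.15,0,0,0]
    - [-0.15,0,0,0]
    - [-0.15,0,0,0]

```text
clock: 9.43
tcp_pos: [0.5405, 0.0952, 0.0443]
orientation: [[0.005, 1.0, 0.0], [1.0, -0.005, 0.0], [0.0, 0.0, -1.0]]
force: [0.2, 3.0, -0.4]
width: 0.204
```

Call:
move_arm:
  series:
    - [0.2,0,0,0]
    - [0.4,0,0,0]
    - [0.4,0,0,0]
    - [0,0,0,0]
    - [0,0,0,0]

```text
clock: 9.85
tcp_pos: [0.5405, 0.1056, 0.0443]
orientation: [[0.004, 1.0, -0.0], [1.0, -0.004, -0.0], [-0.0, -0.0, -1.0]]
force: [-0.7, -0.2, -1.6]
width: 0.206
```

```bash
python3 - <<'E'
from h import *
st(); sc("a5")
from trk import shift
print(shift("a1","a5"),shift("a4","a5"))
E
```

```text
t 9.85 p [0.5405 0.1056 0.0443] yawy -0.25 zx [-0. -0. -1.] F [-0.71 -0.15 -1.57] w 0.206
(-6.0, -2.0, 0.9753334522247314) (-3.5, -1.0, 0.9892792105674744)
```

View pics/a5.png

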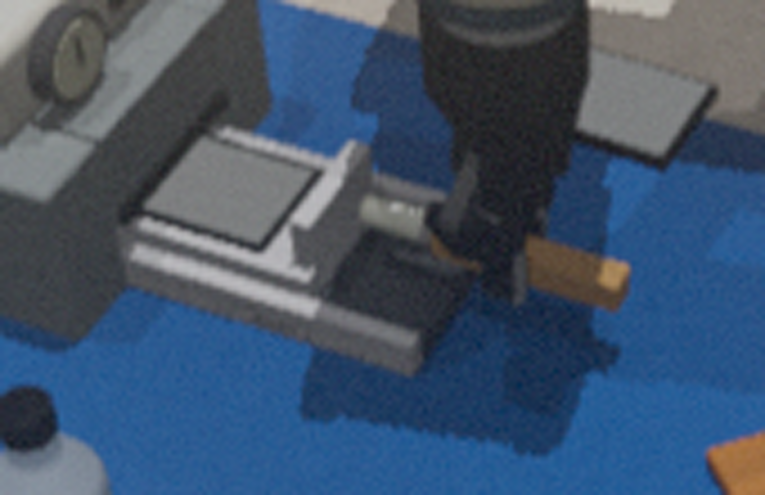

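Call:
move_arm:
  series:
    - [-0.4,0,0,0]
    - [-0.3,0,0,0]
    - [-0.2,0,0,0]
    - [-0.1,0,0,0]
    - [-0.1,0,0,0]

```text
clock: 10.32
tcp_pos: [0.5406, 0.0941, 0.0443]
orientation: [[0.006, 1.0, 0.0], [1.0, -0.006, 0.0], [0.0, 0.0, -1.0]]
force: [0.2, 2.6, -1.3]
width: 0.205
```

Call:
move_arm:
  series:
    - [-0.15,0,0,0]
    - [-0.15,0,0,0]
    - [-0.15,0,0,0]
    - [-0.15,0,0,0]
    - [-0.15,0,0,0]

```text
clock: 10.73
tcp_pos: [0.5404, 0.0867, 0.0443]
orientation: [[0.005, 1.0, 0.0], [1.0, -0.005, 0.0], [0.0, 0.0, -1.0]]
force: [-0.1, 2.8, -1.2]
width: 0.203
```

Call:
move_arm:
  series:
    - [0.2,0,0,0]
    - [0.4,0,0,0]
    - [0.4,0,0,0]
    - [0,0,0,0]
    - [0,0,0,0]

```text
clock: 11.15
tcp_pos: [0.5405, 0.097, 0.0443]
orientation: [[0.004, 1.0, 0.0], [1.0, -0.004, -0.0], [-0.0, 0.0, -1.0]]
force: [-0.3, 0.4, -1.5]
width: 0.201
```

```bash
python3 - <<'E'
from h import *
st(); sc("a6")
from trk import shift
print(shift("a1","a6"),shift("a4","a6"))
E
```

```text
t 11.15 p [0.5405 0.097  0.0443] yawy -0.25 zx [ 0. -0. -1.] F [-0.25  0.37 -1.52] w 0.201
(-9.5, -2.75, 0.977796733379364) (-6.75, -2.0, 0.9810174703598022)
```

Call:
move_arm:
  series:
    - [-0.4,0,0,0]
    - [-0.3,0,0,0]
    - [-0.2,0,0,0]
    - [-0.1,0,0,0]
    - [-0.1,0,0,0]

```text
clock: 11.62
tcp_pos: [0.5405, 0.0856, 0.0443]
orientation: [[0.006, 1.0, 0.0], [1.0, -0.006, 0.0], [0.0, 0.0, -1.0]]
force: [-0.4, 2.7, -0.2]
width: 0.201
```

Call:
move_arm:
  series:
    - [-0.13,0,0,0]
    - [-0.13,0,0,0]
    - [-0.13,0,0,0]
    - [-0.13,0,0,0]
    - [-0.13,0,0,0]

```text
clock: 12.03
tcp_pos: [0.5404, 0.0792, 0.0443]
orientation: [[0.005, 1.0, 0.0], [1.0, -0.005, 0.0], [0.0, 0.0, -1.0]]
force: [0.5, 2.4, -0.7]
width: 0.2
```

Call:
move_arm:
  series:
    - [0.2,0,0,0]
    - [0.4,0,0,0]
    - [0.4,0,0,0]
    - [0,0,0,0]
    - [0,0,0,0]

```text
clock: 12.45
tcp_pos: [0.5404, 0.0896, 0.0443]
orientation: [[0.004, 1.0, -0.0], [1.0, -0.004, -0.0], [-0.0, -0.0, -1.0]]
force: [0.6, 0.8, -0.8]
width: 0.203
```

```bash
python3 - <<'E'
from h import *
st(); sc("a7")
from trk import shift
print(shift("a1","a7"),shift("a4","a7"))
E
```

```text
t 12.45 p [0.5404 0.0896 0.0443] yawy -0.24 zx [-0. -0. -1.] F [ 0.61  0.79 -0.83] w 0.203
(-12.5, -3.75, 0.978045642375946) (-9.75, -3.0, 0.9758670926094055)
```

Call:
move_arm:
  series:
    - [-0.4,0,0,0]
    - [-0.3,0,0,0]
    - [-0.2,0,0,0]
    - [-0.1,0,0,0]
    - [-0.1,0,0,0]

```text
clock: 12.92
tcp_pos: [0.5405, 0.0781, 0.0443]
orientation: [[0.006, 1.0, 0.0], [1.0, -0.006, 0.0], [0.0, 0.0, -1.0]]
force: [-1.1, 2.9, -1.4]
width: 0.202
```

Call:
move_arm:
  series:
    - [-0.03,0,0,0]
    - [-0.03,0,0,0]
    - [-0.03,0,0,0]
    - [-0.03,0,0,0]
    - [-0.03,0,0,0]

```text
clock: 13.33
tcp_pos: [0.5404, 0.0768, 0.0443]
orientation: [[0.005, 1.0, 0.0], [1.0, -0.005, 0.0], [0.0, 0.0, -1.0]]
force: [-1.9, 2.7, -1.0]
width: 0.199
```

Call:
move_arm:
  series:
    - [-0.03,0,0,0]
    - [-0.03,0,0,0]
    - [-0.03,0,0,0]
    - [-0.03,0,0,0]
    - [-0.03,0,0,0]

```text
clock: 13.75
tcp_pos: [0.5404, 0.0752, 0.0443]
orientation: [[0.005, 1.0, 0.0], [1.0, -0.005, -0.0], [-0.0, 0.0, -1.0]]
force: [-0.2, 3.0, -1.1]
width: 0.205
```

Call:
move_arm:
  series:
    - [-0.03,0,0,0]
    - [-0.03,0,0,0]
    - [-0.03,0,0,0]
    - [-0.03,0,0,0]
    - [-0.03,0,0,0]

```text
clock: 14.17
tcp_pos: [0.5404, 0.0737, 0.0443]
orientation: [[0.005, 1.0, 0.0], [1.0, -0.005, 0.0], [0.0, 0.0, -1.0]]
force: [-0.6, 2.6, -0.6]
width: 0.202
```

Call:
move_arm:
  series:
    - [-0.03,0,0,0]
    - [-0.03,0,0,0]
    - [-0.03,0,0,0]
    - [-0.03,0,0,0]
    - [-0.03,0,0,0]

```text
clock: 14.58
tcp_pos: [0.5404, 0.0722, 0.0443]
orientation: [[0.005, 1.0, 0.0], [1.0, -0.005, 0.0], [0.0, 0.0, -1.0]]
force: [-0.5, 2.5, -1.1]
width: 0.205
```

Call:
move_arm:
  series:
    - [0.2,0,0,0]
    - [0.4,0,0,0]
    - [0.2,0,0,0]
    - [0,0,0,0]
    - [0,0,0,0]

```text
clock: 15.0
tcp_pos: [0.5404, 0.0804, 0.0443]
orientation: [[0.005, 1.0, -0.0], [1.0, -0.005, -0.0], [-0.0, -0.0, -1.0]]
force: [-0.7, 0.1, -1.5]
width: 0.2
```

Call:
move_arm:
  series:
    - [-0.3,0,0,0]
    - [-0.2,0,0,0]
    - [-0.15,0,0,0]
    - [-0.1,0,0,0]
    - [-0.05,0,0,0]

```text
clock: 15.42
tcp_pos: [0.5404, 0.0721, 0.0443]
orientation: [[0.006, 1.0, 0.0], [1.0, -0.006, 0.0], [0.0, 0.0, -1.0]]
force: [-1.0, 2.8, -0.0]
width: 0.202
```

Call:
move_arm:
  series:
    - [-0.03,0,0,0]
    - [-0.03,0,0,0]
    - [-0.03,0,0,0]
    - [-0.03,0,0,0]
    - [-0.03,0,0,0]

```text
clock: 15.83
tcp_pos: [0.5404, 0.0708, 0.0443]
orientation: [[0.005, 1.0, 0.0], [1.0, -0.005, 0.0], [0.0, 0.0, -1.0]]
force: [-0.2, 2.4, -1.3]
width: 0.203
```

Call:
move_arm:
  series:
    - [-0.03,0,0,0]
    - [-0.03,0,0,0]
    - [-0.03,0,0,0]
    - [-0.03,0,0,0]
    - [-0.03,0,0,0]

```text
clock: 16.25
tcp_pos: [0.5403, 0.0692, 0.0443]
orientation: [[0.005, 1.0, -0.0], [1.0, -0.005, -0.0], [-0.0, -0.0, -1.0]]
force: [0.2, 3.0, -1.0]
width: 0.206
```

Call:
move_arm:
  series:
    - [-0.03,0,0,0]
    - [-0.03,0,0,0]
    - [-0.03,0,0,0]
    - [-0.03,0,0,0]
    - [-0.03,0,0,0]

```text
clock: 16.67
tcp_pos: [0.5403, 0.0677, 0.0443]
orientation: [[0.005, 1.0, 0.0], [1.0, -0.005, -0.0], [-0.0, 0.0, -1.0]]
force: [-0.3, 3.1, -1.5]
width: 0.203
```

Call:
move_arm:
  series:
    - [-0.03,0,0,0]
    - [-0.03,0,0,0]
    - [-0.03,0,0,0]
    - [-0.03,0,0,0]
    - [-0.03,0,0,0]

```text
clock: 17.08
tcp_pos: [0.5403, 0.0662, 0.0443]
orientation: [[0.005, 1.0, -0.0], [1.0, -0.005, -0.0], [-0.0, -0.0, -1.0]]
force: [-0.9, 2.5, -0.5]
width: 0.201
```

Call:
move_arm:
  series:
    - [0.2,0,0,0]
    - [0.4,0,0,0]
    - [0.2,0,0,0]
    - [0,0,0,0]
    - [0,0,0,0]

```text
clock: 17.5
tcp_pos: [0.5403, 0.0744, 0.0443]
orientation: [[0.005, 1.0, -0.0], [1.0, -0.005, -0.0], [-0.0, -0.0, -1.0]]
force: [-0.4, 0.9, -1.9]
width: 0.206
```

Call:
move_arm:
  series:
    - [-0.3,0,0,0]
    - [-0.2,0,0,0]
    - [-0.15,0,0,0]
    - [-0.1,0,0,0]
    - [-0.05,0,0,0]

```text
clock: 17.92
tcp_pos: [0.5403, 0.0661, 0.0443]
orientation: [[0.006, 1.0, 0.0], [1.0, -0.006, 0.0], [0.0, 0.0, -1.0]]
force: [-0.3, 3.4, 0.0]
width: 0.207
```

Call:
move_arm:
  series:
    - [-0.03,0,0,0]
    - [-0.03,0,0,0]
    - [-0.03,0,0,0]
    - [-0.03,0,0,0]
    - [-0.03,0,0,0]

```text
clock: 18.33
tcp_pos: [0.5404, 0.0648, 0.0443]
orientation: [[0.005, 1.0, 0.0], [1.0, -0.005, 0.0], [0.0, 0.0, -1.0]]
force: [0.7, 2.9, -0.7]
width: 0.202
```

Call:
move_arm:
  series:
    - [-0.03,0,0,0]
    - [-0.03,0,0,0]
    - [-0.03,0,0,0]
    - [-0.03,0,0,0]
    - [-0.03,0,0,0]

```text
clock: 18.75
tcp_pos: [0.5403, 0.0632, 0.0443]
orientation: [[0.005, 1.0, -0.0], [1.0, -0.005, -0.0], [-0.0, -0.0, -1.0]]
force: [-0.3, 2.7, -0.3]
width: 0.2
```

Call:
move_arm:
  series:
    - [-0.03,0,0,0]
    - [-0.03,0,0,0]
    - [-0.03,0,0,0]
    - [-0.03,0,0,0]
    - [-0.03,0,0,0]

```text
clock: 19.17
tcp_pos: [0.5403, 0.0617, 0.0443]
orientation: [[0.005, 1.0, 0.0], [1.0, -0.005, 0.0], [0.0, 0.0, -1.0]]
force: [-0.0, 3.2, -0.8]
width: 0.202
```

Call:
move_arm:
  series:
    - [-0.03,0,0,0]
    - [-0.03,0,0,0]
    - [-0.03,0,0,0]
    - [-0.03,0,0,0]
    - [-0.03,0,0,0]

```text
clock: 19.58
tcp_pos: [0.5403, 0.0602, 0.0443]
orientation: [[0.005, 1.0, -0.0], [1.0, -0.005, -0.0], [-0.0, -0.0, -1.0]]
force: [-0.4, 2.5, -1.6]
width: 0.202
```

Call:
move_arm:
  series:
    - [0.2,0,0,0]
    - [0.4,0,0,0]
    - [0.2,0,0,0]
    - [0,0,0,0]
    - [0,0,0,0]

```text
clock: 20.0
tcp_pos: [0.5403, 0.0684, 0.0442]
orientation: [[0.005, 1.0, -0.0], [1.0, -0.005, -0.0], [-0.0, -0.0, -1.0]]
force: [0.8, 0.1, -0.0]
width: 0.2
```

```bash
python3 - <<'E'
from h import *
st(); sc("a8")
from trk import shift
print(shift("a4","a8"))
E
```

```text
t 20.0 p [0.5403 0.0684 0.0442] yawy -0.26 zx [-0. -0. -1.] F [ 0.82  0.13 -0.04] w 0.2
(-17.0, -5.25, 0.9567771553993225)
```

View pics/a8.png

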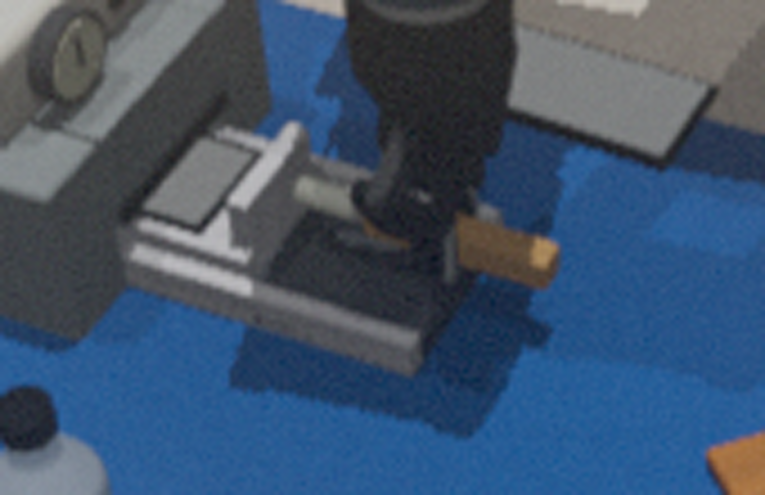

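The tracked shift agrees with about 50 mm of travel, with the plate at (270,180) and the bar drawn clear of it. I'll carry on in the same small steps.

Call:
move_arm:
  series:
    - [-0.3,0,0,0]
    - [-0.2,0,0,0]
    - [-0.15,0,0,0]
    - [-0.1,0,0,0]
    - [-0.05,0,0,0]

```text
clock: 20.47
tcp_pos: [0.5403, 0.0601, 0.0443]
orientation: [[0.006, 1.0, 0.0], [1.0, -0.006, 0.0], [0.0, 0.0, -1.0]]
force: [0.0, 3.1, -1.0]
width: 0.198
```

Call:
move_arm:
  series:
    - [-0.03,0,0,0]
    - [-0.03,0,0,0]
    - [-0.03,0,0,0]
    - [-0.03,0,0,0]
    - [-0.03,0,0,0]

```text
clock: 20.88
tcp_pos: [0.5403, 0.0589, 0.0443]
orientation: [[0.005, 1.0, 0.0], [1.0, -0.005, 0.0], [0.0, 0.0, -1.0]]
force: [0.1, 2.9, -0.4]
width: 0.201
```

Call:
move_arm:
  series:
    - [-0.03,0,0,0]
    - [-0.03,0,0,0]
    - [-0.03,0,0,0]
    - [-0.03,0,0,0]
    - [-0.03,0,0,0]

```text
clock: 21.3
tcp_pos: [0.5403, 0.0572, 0.0443]
orientation: [[0.005, 1.0, 0.0], [1.0, -0.005, 0.0], [0.0, 0.0, -1.0]]
force: [0.3, 2.3, -1.8]
width: 0.207
```

Call:
move_arm:
  series:
    - [-0.03,0,0,0]
    - [-0.03,0,0,0]
    - [-0.03,0,0,0]
    - [-0.03,0,0,0]
    - [-0.03,0,0,0]

```text
clock: 21.72
tcp_pos: [0.5403, 0.0557, 0.0443]
orientation: [[0.005, 1.0, -0.0], [1.0, -0.005, -0.0], [-0.0, -0.0, -1.0]]
force: [0.2, 2.8, -0.1]
width: 0.205
```

Call:
move_arm:
  series:
    - [-0.03,0,0,0]
    - [-0.03,0,0,0]
    - [-0.03,0,0,0]
    - [-0.03,0,0,0]
    - [-0.03,0,0,0]

```text
clock: 22.13
tcp_pos: [0.5403, 0.0542, 0.0443]
orientation: [[0.005, 1.0, 0.0], [1.0, -0.005, -0.0], [-0.0, 0.0, -1.0]]
force: [0.7, 2.9, -0.4]
width: 0.203
```

Call:
move_arm:
  series:
    - [0.2,0,0,0]
    - [0.4,0,0,0]
    - [0.2,0,0,0]
    - [0,0,0,0]
    - [0,0,0,0]

```text
clock: 22.55
tcp_pos: [0.5403, 0.0624, 0.0443]
orientation: [[0.005, 1.0, -0.0], [1.0, -0.005, -0.0], [-0.0, -0.0, -1.0]]
force: [-0.2, -1.3, -1.2]
width: 0.201
```

Call:
move_arm:
  series:
    - [-0.3,0,0,0]
    - [-0.2,0,0,0]
    - [-0.15,0,0,0]
    - [-0.1,0,0,0]
    - [-0.05,0,0,0]

```text
clock: 22.97
tcp_pos: [0.5403, 0.0541, 0.0443]
orientation: [[0.006, 1.0, 0.0], [1.0, -0.006, 0.0], [0.0, 0.0, -1.0]]
force: [-0.1, 2.3, -0.1]
width: 0.203
```

Call:
move_arm:
  series:
    - [-0.03,0,0,0]
    - [-0.03,0,0,0]
    - [-0.03,0,0,0]
    - [-0.03,0,0,0]
    - [-0.03,0,0,0]

```text
clock: 23.38
tcp_pos: [0.5401, 0.0538, 0.0443]
orientation: [[0.006, 1.0, -0.0], [1.0, -0.006, 0.001], [0.001, -0.0, -1.0]]
force: [-2.2, 11.0, -0.8]
width: 0.203
```

Call:
move_arm:
  series:
    - [0.1,0,0,0]
    - [0.3,0,0,0]
    - [0.5,0,0,0]
    - [0.5,0,0,0]
    - [0,0,0,0]

```text
clock: 23.8
tcp_pos: [0.5404, 0.0675, 0.0443]
orientation: [[0.005, 1.0, 0.0], [1.0, -0.005, 0.0], [0.0, 0.0, -1.0]]
force: [0.2, 0.7, -0.5]
width: 0.201
```

```bash
python3 - <<'E'
from h import *
st(); sc("a9")
from trk import shift
print(shift("a4","a9"))
E
```

```text
t 23.8 p [0.5404 0.0675 0.0443] yawy -0.26 zx [ 0.  0. -1.] F [ 0.24  0.72 -0.55] w 0.201
(-19.5, -6.0, 0.9325461983680725)
```

View pics/a9.png

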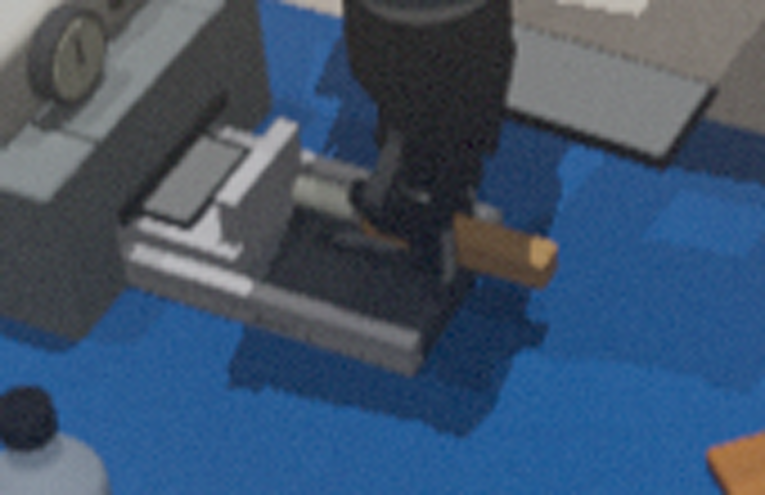

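Call:
move_arm:
  series:
    - [-0.5,0,0,0]
    - [-0.4,0,0,0]
    - [-0.25,0,0,0]
    - [-0.12,0,0,0]
    - [-0.05,0,0,0]

```text
clock: 24.27
tcp_pos: [0.5402, 0.0537, 0.0443]
orientation: [[0.007, 1.0, -0.0], [1.0, -0.007, 0.001], [0.001, -0.0, -1.0]]
force: [-1.0, 8.9, -1.1]
width: 0.203
```

Call:
move_arm:
  series:
    - [-0.03,0,0,0]
    - [-0.03,0,0,0]
    - [-0.03,0,0,0]
    - [-0.02,0,0,0]
    - [0,0,0,0]

```text
clock: 24.68
tcp_pos: [0.5401, 0.0537, 0.0444]
orientation: [[0.007, 1.0, -0.0], [1.0, -0.007, 0.002], [0.002, -0.0, -1.0]]
force: [-1.4, 11.8, -0.6]
width: 0.204
```

Call:
move_arm:
  series:
    - [0.3,0,0,0]
    - [1.0,0,0,0]
    - [2.0,0,0,0]
    - [2.5,0,-1.5,0]
    - [2.5,0,-2.5,0]

```text
clock: 25.1
tcp_pos: [0.5388, 0.1357, 0.0826]
orientation: [[0.006, 1.0, -0.005], [1.0, -0.006, -0.001], [-0.001, -0.005, -1.0]]
force: [0.3, 0.4, 0.1]
width: 0.205
```

Call:
move_arm:
  series:
    - [0,0,-2.5,0]
    - [0,0,-2.5,0]
    - [0,0,-1,0]
    - [0,0,0,0]
    - [0,0,0,0]

```text
clock: 25.52
tcp_pos: [0.5406, 0.1354, 0.144]
orientation: [[0.005, 1.0, 0.001], [1.0, -0.005, 0.0], [0.0, 0.001, -1.0]]
force: [-0.7, 0.4, -1.6]
width: 0.2
```

```bash
python3 - <<'E'
from h import *
st(); sc("b1")
plan(.5636,.3106,.14,45.1,vmax=3)
E
```

```text
t 25.52 p [0.5406 0.1354 0.144 ] yawy -0.3 zx [ 0.001  0.    -1.   ] F [-0.66  0.43 -1.61] w 0.2
n 8
[[2.2, 0.28, 0.04, np.float64(-0.0991)], [2.16, 0.5, 0.04, np.float64(-0.0991)], [2.1, 0.71, 0.04, np.float64(-0.0991)], [2.02, 0.91, 0.04, np.float64(-0.0991)], [1.92, 1.11, 0.04, np.float64(-0.0991)]]
[[1.8, 1.29, 0.04, np.float64(-0.0991)], [1.66, 1.46, 0.04, np.float64(-0.0991)], [1.51, 1.62, 0.04, np.float64(-0.0991)]]
```

View pics/b1.png

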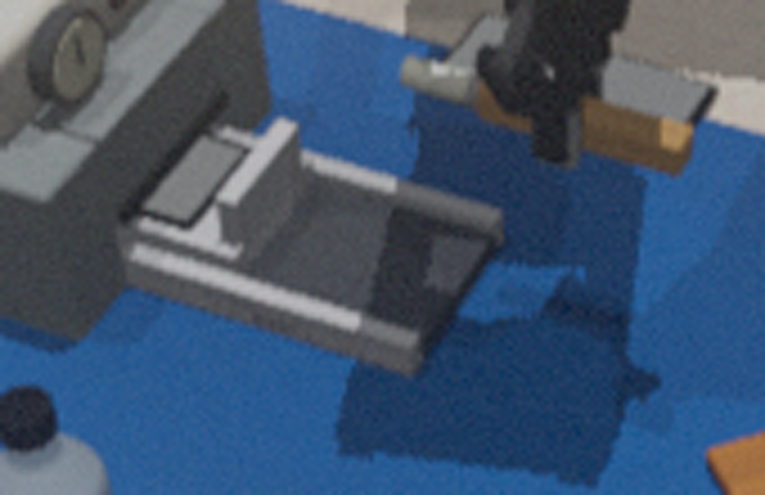

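The mould sits at the far end of its travel, straight and with the bar clear. Now I'll take the bar back to the cradle.

Call:
move_arm:
  series:
    - [2.2,0.3,0,-0.099]
    - [2.15,0.5,0,-0.099]
    - [2.1,0.7,0,-0.099]
    - [2.0,0.9,0,-0.099]
    - [1.9,1.1,0,-0.099]

```text
clock: 25.98
tcp_pos: [0.5545, 0.2449, 0.142]
orientation: [[-0.474, 0.88, -0.003], [0.88, 0.474, -0.001], [0.0, -0.003, -1.0]]
force: [0.0, 0.2, -0.6]
width: 0.204
```

Call:
move_arm:
  series:
    - [1.8,1.3,0,-0.099]
    - [1.65,1.45,0,-0.099]
    - [1.5,1.6,0,-0.099]
    - [0,0,0,0]
    - [0,0,0,0]

```text
clock: 26.4
tcp_pos: [0.5632, 0.3103, 0.142]
orientation: [[-0.708, 0.706, -0.003], [0.706, 0.708, -0.002], [0.001, -0.003, -1.0]]
force: [-1.2, -0.8, -0.7]
width: 0.201
```

Call:
move_arm:
  series:
    - [0,0,0,0]
    - [0,0,0,0]
    - [0,0,0,0]
    - [0,0,0,0]
    - [0,0,0,0]

```text
clock: 26.82
tcp_pos: [0.5642, 0.3097, 0.1444]
orientation: [[-0.707, 0.707, 0.0], [0.707, 0.707, -0.0], [-0.0, 0.0, -1.0]]
force: [-0.3, 0.2, -1.4]
width: 0.202
```

```bash
python3 - <<'E'
from h import *
st()
im=env.get_image("wrist"); cv2.imwrite("pics/w5.png",im[:,:,::-1])
plan(.5636,.3106,.065,45.1,vmax=3)
E
```

```text
t 26.82 p [0.5642 0.3097 0.1444] yawy 45.03 zx [ 0. -0. -1.] F [-0.3   0.2  -1.39] w 0.202
n 3
[[0.03, 0.0, 2.65, np.float64(-0.0003)], [0.03, 0.0, 2.65, np.float64(-0.0003)], [0.03, 0.0, 2.65, np.float64(-0.0003)]]
```

View pics/w5.png

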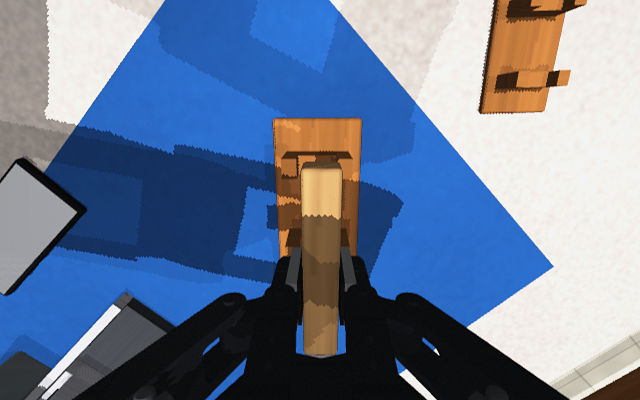

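Call:
move_arm:
  series:
    - [0.1,0,2.5,0]
    - [0,0,3,0]
    - [0,0,2.5,0]
    - [0,0,0.5,0]
    - [0,0,0,0]

```text
clock: 27.28
tcp_pos: [0.5622, 0.3102, 0.0577]
orientation: [[-0.708, 0.706, -0.003], [0.706, 0.708, -0.002], [0.001, -0.004, -1.0]]
force: [0.3, 0.1, -1.0]
width: 0.205
```

Call:
move_arm:
  series:
    - [0,0,0.3,0]
    - [0,0,0.4,0]
    - [0,0,0.4,0]
    - [0,0,0.3,0]
    - [0,0,0.2,0]

```text
clock: 27.7
tcp_pos: [0.5636, 0.3111, 0.0435]
orientation: [[-0.708, 0.706, 0.001], [0.706, 0.708, 0.0], [-0.0, 0.001, -1.0]]
force: [-0.1, -0.1, -0.6]
width: 0.205
```

```bash
python3 - <<'E'
from h import *
st()
plan(.5636,.3106,.0408,45.1)
E
```

```text
t 27.7 p [0.5636 0.3111 0.0435] yawy 45.09 zx [ 0.001  0.    -1.   ] F [-0.09 -0.06 -0.62] w 0.205
n 1
[[-0.04, -0.03, 0.27, np.float64(-0.0001)]]
```

Call:
move_arm:
  series:
    - [0,0,0.1,0]
    - [0,0,0.1,0]
    - [0,0,0.05,0]
    - [0,0,0,0]
    - [0,0,0,0]

```text
clock: 28.12
tcp_pos: [0.5634, 0.311, 0.0408]
orientation: [[-0.708, 0.706, 0.0], [0.706, 0.708, 0.0], [-0.0, 0.0, -1.0]]
force: [-0.5, -0.1, -1.8]
width: 0.202
```

```bash
python3 - <<'E'
from h import *
st()
E
```

```text
t 28.12 p [0.5634 0.311  0.0408] yawy 45.09 zx [ 0.  0. -1.] F [-0.46 -0.05 -1.8 ] w 0.202
```

Call:
move_arm:
  series:
    - [0,0,0,0]
    - [0,0,0,0]
    - [0,0,0,0]
    - [0,0,0,0]
    - [0,0,0,0]
  fingers: 1.0

```text
clock: 28.53
tcp_pos: [0.5634, 0.311, 0.0409]
orientation: [[-0.708, 0.706, 0.0], [0.706, 0.708, 0.0], [-0.0, 0.0, -1.0]]
force: [-0.5, -0.3, 0.5]
width: 0.896
```

Call:
move_arm:
  series:
    - [0,0,0,0]
    - [0,0,0,0]
    - [0,0,-0.5,0]
    - [0,0,-1,0]
    - [0,0,-2,0]

```text
clock: 28.95
tcp_pos: [0.5621, 0.3103, 0.0749]
orientation: [[-0.708, 0.706, -0.003], [0.706, 0.708, -0.002], [0.001, -0.003, -1.0]]
force: [0.5, 0.5, -0.6]
width: 1.0
```

Call:
move_arm:
  series:
    - [0,0,-3,0]
    - [0,0,-3.5,0]
    - [0,0,-3,0]
    - [0,0,0,0]
    - [0,0,0,0]

```text
clock: 29.37
tcp_pos: [0.5647, 0.3117, 0.1739]
orientation: [[-0.708, 0.706, 0.004], [0.706, 0.708, 0.002], [-0.001, 0.005, -1.0]]
force: [-0.9, 0.2, -1.5]
width: 0.999
```

```bash
python3 - <<'E'
from h import *
st()
im=env.get_image("wrist"); cv2.imwrite("pics/w6.png",im[:,:,::-1])
sc("b2",(90,140,430,300),2.3)
from trk import shift
print(shift("a4","b1"),shift("a4","b2"))
E
```

```text
t 29.37 p [0.5647 0.3117 0.1739] yawy 45.09 zx [ 0.004  0.002 -1.   ] F [-0.88  0.16 -1.48] w 0.999
(-19.5, -6.0, 0.9206894040107727) (-19.5, -6.0, 0.9200428128242493)
```

View pics/w6.png

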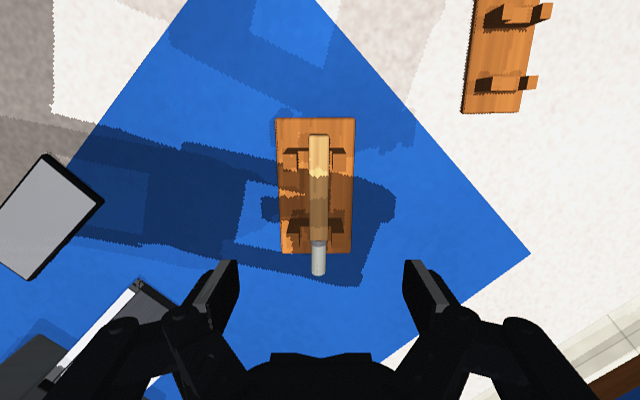

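View pics/b2.png

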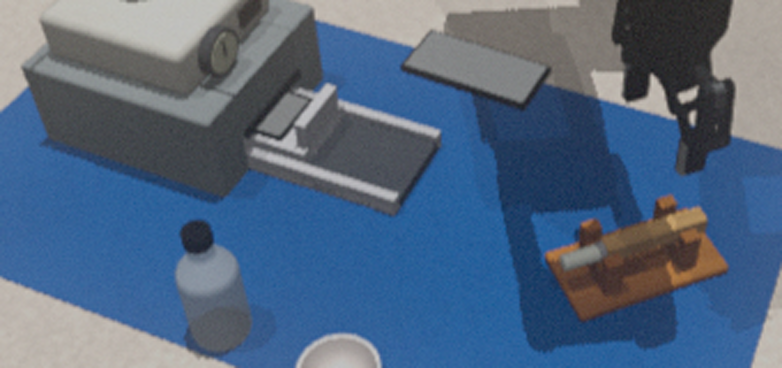

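The bar lies in both slots of the cradle ((318,135) to (318,275) in the wrist view). In the scene view the mould is unmoved and the gripper is clear. I'll let the arm settle, then hand in.

Call:
move_arm:
  series:
    - [0,0,0,0]
    - [0,0,0,0]
    - [0,0,0,0]
    - [0,0,0,0]
    - [0,0,0,0]

```text
clock: 29.88
tcp_pos: [0.5632, 0.3109, 0.1702]
orientation: [[-0.708, 0.706, -0.001], [0.706, 0.708, -0.0], [0.0, -0.001, -1.0]]
force: [-0.7, 0.6, -0.1]
width: 1.0
```

```bash
python3 - <<'E'
from h import *
st()
print(env.hand_in())
E
```

```text
t 29.88 p [0.5632 0.3109 0.1702] yawy 45.09 zx [-0.001 -0.    -1.   ] F [-0.69  0.58 -0.14] w 1.0
the job is handed in; nothing more can be done
None
```

I tapped the mould home against the stop, laid the bar back in its cradle, and handed the job in at about 29.9 s. No verdict was reported.

- **Tapping:** I used separate taps of about 6–9 mm, drawing the bar 8 mm or more clear after each. The readings during pushing were 2–3.5 N until the mould met the stop, after about 57 mm of travel.
- **At the stop:** The force rose steeply to about 11 N. A confirming tap met solid resistance at the same place, peaking at a reading of 11.8 N, under the 20 N limit. Force was only read at the end of each 0.4 s move, so a brief peak in between would not show.
- **Last checks:** Image tracking gave the same mould position when the bar came off, after I moved away, and just before handing in (about 56 mm of travel, which agrees to within a millimetre or two). The mould looked straight, the bar lay level in both slots about where it started, and the gripper was open and clear. The phone, dish and bottle looked untouched by eye, but I did not measure them. None of the checks failed or disagreed.

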